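# Gauge the stretcher bar on the sloping board

## Task

Set the bridge gauge with the blue grip astride the dark stretcher bar on the sloping board, square to the board and about half-way along the bar, and press it gently down, without slamming it, until both its rails sit flat on the board and its stiff sprung foot rests on the bar, so that its pointer shows the height of the bar. Leave the gauge standing there by itself, and do not disturb the jar, the tape roll and the paint tube.

Things in the scene. Friction and masses are not known exactly. Their poses are not given: they have to be found in the camera images.
- gauge_grip (a point): Centre of the blue grip of the bridge gauge (loose, 0.4 kg, upright at the start). z up the grip, y across from rail to rail, x along the rails; white scale on the -x face. The grip is a post 30 (x) x 34 (y) x 62 mm high. This point is 105 mm above the soles of the rails and 31 mm above the bridge's top. Bridge 26 (x) x 98 (y) mm, its underside 56 mm above the soles.
- foot_sole (a point): Centre of the underside of the gauge's sprung foot, a steel plate 40 (x) x 30 (y) x 8 mm midway between the rails, sliding along the grip's axis and carrying the red pointer. The two rails are 90 mm long (x), 14 mm wide, 12 mm high, centred at y = +-43 mm: 72 mm are free between them.
- gauge_foot (a joint): Height of the foot above the rails' soles, m: 0 (level with the soles, its spring's rest) to 0.046. The spring presses it down with 1 N at 0, plus 0.02 N per mm; slide friction of 4 N resists either way. So pushing it up takes 5 to 6 N, more than the gauge's weight, but once the rails are down the weight keeps the gauge there.
- bar: Dark wooden stretcher bar fixed near the middle of the cork-faced board (250 mm up the slope, 230 mm wide; slope 27 degrees). 200 mm long, 50 mm wide. Origin: middle of its UPPER face; x along the bar, roughly up the slope, away from the robot; z square to the board. How high the upper face stands above the board is not known: 16 to 38 mm.
- jar_teal: Jar of teal acrylic with black lid, 58 mm across, 66 mm high, loose; origin at the centre of its underside. Leave alone.
- masking_roll: Roll of masking tape lying flat, 100 mm across, 25 mm high, loose; origin at the centre of its underside. Leave alone.
- tube_rose: Rose paint tube lying down, 38 x 118 x 29 mm, loose; origin at the centre of its underside. Leave alone.
Mind the look-alikes: they are no part of the job. Of the things that look like the part that bears gauge_grip, the larger one is meant.

How it is judged:
At the end, for the whole second after the job is handed in: The foot lies on the bar's upper face (within 2 mm), at most 50 mm from the bar's middle along it and 20 mm across; the rails are down on the cork (within 2 mm), the grip square to the board within 0.045 rad, so the gauge reads the bar's height; gauge at rest (z of foot_sole in the frame of bar between -0.002 and 0.002 m and x of foot_sole in the frame of bar between -0.05 and 0.05 m and y of foot_sole in the frame of bar between -0.02 and 0.02 m and z of board_face in the frame of gauge_grip above -0.1162 m and angle between the z axis of gauge_grip and the z axis of bar, either way round below 0.045 rad and value of joint gauge_foot above 0.013 m and linear speed of gauge below 0.01 m/s); the robot touches nothing.
It fails at once if the gauge is slammed or forced onto board or bar (over 100 N) (contact force between gauge and board above 100 N or contact force between gauge and bar above 100 N).
It fails at once if the jar is moved over 20 mm (distance of jar_teal from where it was at the start of the episode above 0.02 m).
It fails at once if the tape roll is moved over 20 mm (distance of masking_roll from where it was at the start of the episode above 0.02 m).
It fails at once if the paint tube is moved over 20 mm (distance of tube_rose from where it was at the start of the episode above 0.02 m).
It also fails if it takes over 43 s, if anything falls off the work surface, if the arm or the gripper's body presses on something with over 40 N, if the wrist force passes 120 N, or if a joint passes its speed limit or range.

## Robot

A 6-joint arm with a two-finger parallel gripper is mounted at the origin on a cart in front of the work surface, level with it; the furniture and walls round the work are solid. World frame = base frame: x ahead of the robot, y to its left, z up, the work surface at z = 0. Lengths are in m, angles in rad, forces in N, time in s.
With the tool pointing down it reaches from about 0.35 to 0.85 m from the base axis. Payload 8.1 kg.
Tool frame: the origin (TCP) lies on the mounting face of the last link; the fingertips stand 186 mm ahead of it and the grasp point (between the pads) lies 167 mm ahead of it; z points along the fingers, y is the line along which they close (so a half turn about z gives the same grasp; the last joint's range is limited). The gripper opens to 93 mm and grips with 3 to 60 N. Pads are 15 mm wide; open, the fingers measure 128 mm over their backs; the gripper's body (75 mm by 188 mm) begins 65 mm behind the grasp point.
Start: joints at [-1.268, 0.13, 1.488, -0, 1.523, -0.085], TCP at [0.227, -0.555, 0.405] pointing down, gripper open.
Joint ranges: [-2.96, 2.96], [-0.89, 2.26], [0.02, 2.5], [-1.34, 4.48], [0, 2.73], [-2.66, 2.66]. Speed limits (rad/s): [2.39, 2.39, 2.79, 3.14, 3.14, 3.14].

## Interface

Orientations are given as a rotation vector (axis times angle).
In Python, from plant import * gives the robot as it stands. The module is installed in compiled form; this text tells all that it offers.
- The arm moves only by the tool arm_command, never from a script. Its argument "increments" is a list of rows, each a list of 6 numbers: the shift along the tool's x, y, z in units of 0.2 m (1.0 is 0.2 m), then the turn, a rotation vector about the tool's x, y, z in units of pi rad (1.0 is pi rad). A call has exactly 5 rows; each row is the pose to reach, as a shift and turn from the pose commanded when the call began, along the tool's axes at that moment, turning the shorter way round; what a row does not reach only later rows make up. A row lasts 1/8 s, in which the tool goes at most 62.5 mm and 10.7 degrees, less where a joint would pass 70% of its speed; a pose out of reach is approached as far as the arm can. A call with a number of a shift or a turn outside -1 to 1 is refused whole. A call with a gripper value outside its range is refused whole. "fingers" is the closure, from -1 (fully open) to 1 (shut), set as the call begins (left out, the last holds). The fingers move at their own pace and stop on an object; "force" is the grip in N (left out, the last holds). Time passes only in rows, so rows that repeat a pose let the fingers close, or fill a call up. It gives the time, the measured TCP pose, the force, the opening and the grip force at its end, in the units of the state.
- read_state(): the state, without advancing time (a new reading comes with each control period).
- read_camera(name): name is "scene" or "side" or "wrist"; returns a dict with "image" (384x512x3 uint8, red, green, blue), "fx", "fy", "cx", "cy" (pixels), "k1" (the pictures are not rectified: a ray, as slopes to the right and down, at radius r is drawn at 1 + k1 r^2 times it, then the intrinsics apply), "T" (4x4, takes a point from camera to world coordinates). Camera axes: x right, y down, z forward; pixel columns grow to the right and rows downward; lengths in m; the calibration is good to about 2 mm. A picture is of the moment at which its call begins. There is no depth.
- close_job(): hands the job in; it is judged then, once.
The state is a dict: "t": time; "q": joint angles; "dq": joint speeds; "joint_torque": joint torques, N m; "tool_pos": TCP position; "orientation": TCP orientation; "force": force on the tool from outside, world axes, zero at the start; "wrist_torque": the same for the moment, N m; "opening": finger opening in m; "gripper_force": force on a finger pad.
Only numpy, scipy, OpenCV 4.12 (cv2) and the standard library are available. Lean on these libraries where they do the work, as an engineer would, in place of code of your own. Each camera call takes 0.05 s, during which the arm holds its last target. There are 200 camera calls.

## Working session

There is one attempt and no reset: what is moved stays moved. The work goes in short steps, Python scripts to look and compute and a tool call to move; the robot and the scene stay as the last step left them, time stands still between calls to the robot, and variables do not carry over. Pictures are saved under pics/ and viewed, at most 10 in all, crops included, and the job is handed in when it is done.

Besides the shell and the picture viewer there is one more tool, called by a JSON object that holds its "api" and its "payload", one argument or row to a line. arm_command: Moves the arm, as the interface text tells. Shifts and turns lie within -1 to 1; 1 stands for 0.2 m of shift or pi rad of turn. Its arguments: {"type":"object","properties":{"increments":{"type":"array","items":{"type":"array","items":{"type":"number","minimum":-1,"maximum":1}}},"fingers":{"type":"number"},"force":{"type":"number"}},"required":["increments"]}

```bash
mkdir -p pics
cat > h.py <<'E'
from plant import *
import numpy as np, cv2, pickle
from scipy.spatial.transform import Rotation as R
from scipy.optimize import least_squares
def snap(name,fn):
    c=read_camera(name); pickle.dump(c,open(fn+'.pkl','wb'))
    cv2.imwrite('pics/'+fn+'.png',c['image'][:,:,::-1]); return c
def load(fn): return pickle.load(open(fn+'.pkl','rb'))
def proj(c,P):
    P=np.atleast_2d(P); T=np.linalg.inv(c['T']); p=P@T[:3,:3].T+T[:3,3]
    s=p[:,:2]/p[:,2:]; s=s*(1+c['k1']*(s**2).sum(1,keepdims=True))
    return s*[c['fx'],c['fy']]+[c['cx'],c['cy']]
def ray(c,uv):
    d=(np.array(uv,float)-[c['cx'],c['cy']])/[c['fx'],c['fy']]; s=d.copy()
    for _ in range(20): s=d/(1+c['k1']*(s@s))
    v=c['T'][:3,:3]@np.array([s[0],s[1],1]); return c['T'][:3,3],v/np.linalg.norm(v)
def onz(c,uv,z=0):
    o,v=ray(c,uv); return o+v*(z-o[2])/v[2]
def tri(*obs):
    A=0;b=0
    for c,uv in obs:
        o,v=ray(c,uv); M=np.eye(3)-np.outer(v,v); A=A+M; b=b+M@o
    return np.linalg.solve(A,b)
E
python3 - <<'E'
from h import *
a=snap('scene','s0');b=snap('side','d0')
im=np.hstack([cv2.resize(x['image'],(400,300)) for x in (a,b)])
for n,x in(('s0b',a),('d0b',b)): cv2.imwrite(f'pics/{n}.png',cv2.resize(x['image'][:,:,::-1],(800,600),interpolation=cv2.INTER_CUBIC))
for c in(a,b): print(c['T'].round(3),c['fx'],c['k1'])
print(read_state())
E
```

```text
[[-0.84  -0.366  0.4    0.056]
 [-0.542  0.565 -0.622  0.803]
 [ 0.002 -0.74  -0.673  0.963]
 [ 0.     0.     0.     1.   ]] 380.52835590481334 -0.08060911689397626
[[ 0.979 -0.113  0.168  0.393]
 [-0.203 -0.514  0.834 -0.965]
 [-0.008 -0.851 -0.526  0.705]
 [ 0.     0.     0.     1.   ]] 393.02647696531284 -0.032249321207704074
{'t': 0.1, 'q': array([-1.26839846e+00,  1.31094114e-01,  1.48918920e+00, -2.31019142e-05,
        1.52303163e+00, -8.54123502e-02]), 'dq': array([-0.00061731, -0.00236961, -0.00304229, -0.00062995, -0.00113914,
       -0.00030161]), 'joint_torque': array([ 1.29841224e-03, -5.61340499e+01, -4.93095911e+01,  7.70276715e-02,
        2.90929695e-02, -4.88783814e-05]), 'tool_pos': array([ 0.22684218, -0.55523182,  0.4037767 ]), 'orientation': array([-3.08103882e+00, -6.05032939e-01,  3.28791048e-04]), 'force': array([-0.81872602, -0.60377766,  0.42781448]), 'wrist_torque': array([0.03666913, 0.00897561, 0.04804843]), 'gripper_force': 0.0, 'opening': 0.0928878042913781}
```

View pics/s0b.png

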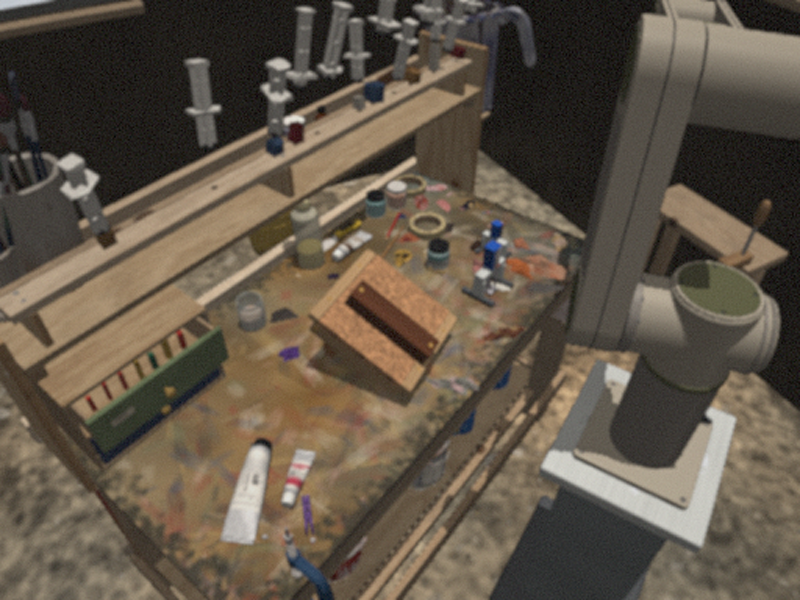

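View pics/d0b.png

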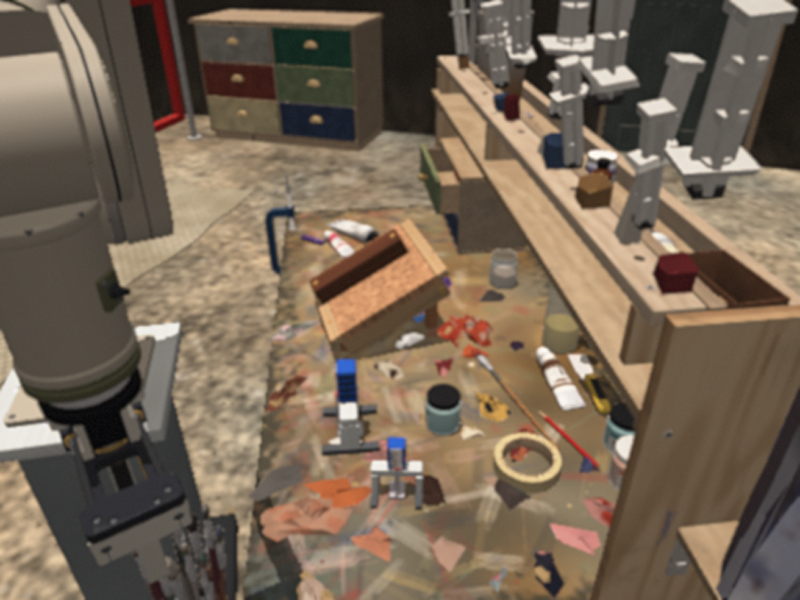

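Scene (800x600 view): larger gauge's grip at about (491,252), smaller look-alike behind it at (496,230). The sloping board with its dark bar is around (390,320). In the side view the large gauge is at (347,380), the small one at (397,450), the jar at (443,408) and the tape roll at (527,460). I'll enlarge the gauge and the board.

Run:
```python
from h import *
a=load('s0')['image'];b=load('d0')['image']
def crop(im,x,y,w,h,s): return cv2.resize(im[y:y+h,x:x+w,::-1],(w*s,h*s),interpolation=cv2.INTER_CUBIC)
# scene: board (195,155) 100x100 x4 ; gauge (285,135) 60x60
A=crop(a,195,155,100,100,4);B=crop(b,195,135,100,100,4)
cv2.imwrite('pics/c1.png',np.hstack([A,B]))
C=crop(a,285,135,50,70,8);D=crop(b,200,225,50,70,8)
cv2.imwrite('pics/c2.png',np.hstack([C,D]))
```

```text
(no output)
```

View pics/c1.png

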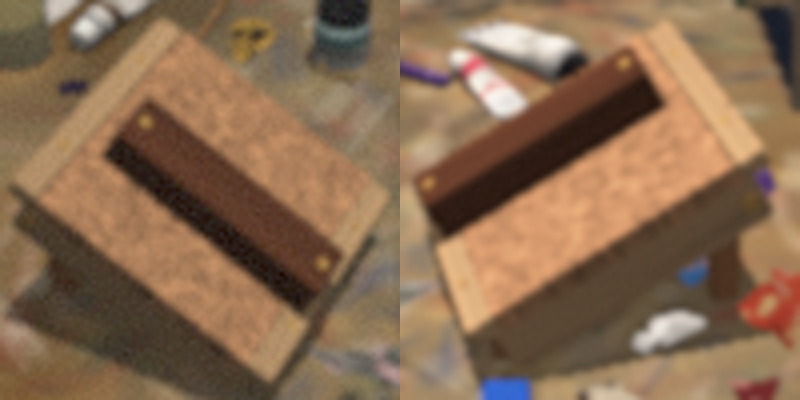

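View pics/c2.png

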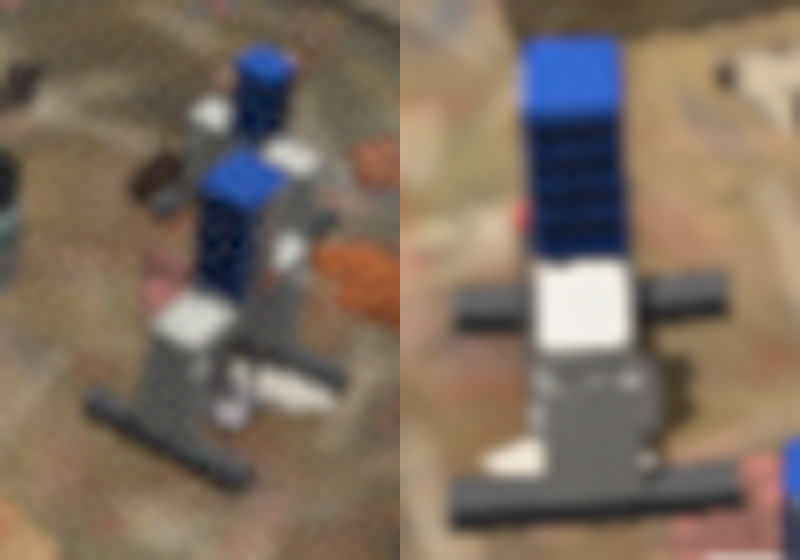

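c2: grip's top face corners in the scene half are (243,150), (286,180), (250,205), (203,182), and in the side half (122,37), (220,37), (222,112), (126,112). The rail ends are also clear. c1: bar screws are at (146,121) and (323,262) in the scene half, (428,183) and (625,62) in the side half. Three board corners match between the two views.

Run:
```python
from h import *
a=load('s0');b=load('d0')
def px(p,s,o): return (np.array(p,float)+.5)/s-.5+o
S=lambda p:(a,px(p,4,[195,155])); D=lambda p:(b,px(np.array(p)-[400,0],4,[195,135]))
sc1=tri(S((323,262)),D((428,183))); sc2=tri(S((146,121)),D((625,62)))
print('screws',sc1,sc2,np.linalg.norm(sc1-sc2))
c1=tri(S((15,188)),D((665,22)));c2=tri(S((165,18)),D((765,155)));c3=tri(S((388,190)),D((470,330)))
print('corners +x+y,+x-y,-x-y',c1,c2,c3,np.linalg.norm(c1-c2),np.linalg.norm(c2-c3))
n=np.cross(c2-c3,c1-c2);n/=np.linalg.norm(n);print('n',n,'slope',np.degrees(np.arccos(n[2])))
m=(sc1+sc2)/2;print('bar mid',m,'height',(m-c2)@n,'boardcentre',(c1+c3)/2)
print('yaw bar',np.degrees(np.arctan2(*(sc2-sc1)[[1,0]])),'yaw board',np.degrees(np.arctan2(*(c2-c3)[[1,0]])))
SS=lambda p:px(p,8,[285,135]); DD=lambda p:px(p,8,[200,225])
h=[.015,.017,.136]
obs=[(a,SS(p),q) for p,q in [((243,150),(1,-1)),((286,180),(-1,-1)),((250,205),(-1,1)),((203,182),(1,1))]]
obs+=[(b,DD(p),q) for p,q in [((122,37),(-1,1)),((220,37),(1,1)),((222,112),(1,-1)),((126,112),(-1,-1))]]
obs=[(c,u,np.array([q[0]*.015,q[1]*.017,.136])) for c,u,q in obs]
obs+=[(b,DD((53,525)),np.array([-.045,-.05,0])),(b,DD((341,504)),np.array([.045,-.05,0])),(a,SS((88,412)),np.array([.045,.05,0])),(a,SS((240,490)),np.array([-.045,.05,0]))]
def f(v):
    r=R.from_euler('z',v[2]).as_matrix()
    return np.concatenate([(proj(c,r@P+[v[0],v[1],0])[0]-u) for c,u,P in obs])
r=least_squares(f,[.4,-.2,0]);print('gauge',r.x[:2],np.degrees(r.x[2]),r.fun.round(1))
c=b
print('jar',onz(b,np.array([443,397])*.64,.066),'roll',onz(b,np.array([527,455])*.64,.02),'small',onz(b,np.array([397,445])*.64,.09))
s=read_state();print(R.from_rotvec(s['orientation']).as_matrix().round(3))
```

```text
screws [0.43239818 0.08591312 0.09942847] [0.58883362 0.09759832 0.1791661 ] 0.17597352878836367
corners +x+y,+x-y,-x-y [0.64087733 0.19795194 0.1618894 ] [ 0.66334588 -0.03525383  0.16200234] [ 0.44681107 -0.05248903  0.05638718] 0.23428568585699064 0.24153454305286237
n [-0.43533621 -0.04150756  0.89931057] slope 25.932407333770037
bar mid [0.5106159  0.09175572 0.13929729] height 0.040798133125179444 boardcentre [0.5438442  0.07273146 0.10913829]
yaw bar 4.271870808564426 yaw board 4.550891397120666
gauge [ 0.45333311 -0.23205015] -6.868007764922104 [-0.3 -1.   1.3 -1.5  0.7 -0.1 -0.5 -0.6 -0.2 -0.4  0.2 -1.1  0.2 -1.5
 -0.8 -0.8 -0.5  1.1  0.7  1.3 -1.1  0.2 -0.2  0.8]
jar [ 0.59986014 -0.25803505  0.066     ] roll [ 0.70381703 -0.36064067  0.02      ] small [ 0.50484805 -0.36710792  0.09      ]
[[ 0.926  0.378 -0.001]
 [ 0.378 -0.926  0.002]
 [ 0.    -0.002 -1.   ]]
```

```bash
cat >> h.py <<'E'
def frame(n,xdir):
    z=-np.array(n,float);z/=np.linalg.norm(z);x=np.array(xdir,float);x-=x@z*z;x/=np.linalg.norm(x)
    return np.c_[x,np.cross(z,x),z]
def inc(Rt,pt,R0=None,p0=None):
    s=read_state()
    R0=R.from_rotvec(s['orientation']).as_matrix() if R0 is None else R0
    p0=s['tool_pos'] if p0 is None else p0
    sh=R0.T@(np.array(pt)-p0)/.2; rv=R.from_matrix(R0.T@Rt).as_rotvec()/np.pi
    print('inc',np.r_[sh,rv].round(3).tolist(),'deg',np.degrees(np.linalg.norm(rv)*np.pi).round(1)); return sh,rv
E
python3 - <<'E'
from h import *
g=np.radians(-6.9);Rt=frame([0,0,1],[np.cos(g),np.sin(g),0])
inc(Rt,[.453,-.232,.40])
E
```

```text
inc [1.658, -1.068, 0.021, -0.001, 0.0, 0.162] deg 29.1
```

{"api": "arm_command", "payload": {
  "increments": [
    [0.25,-0.16,0,0,0,0.05],
    [0.5,-0.32,0,0,0,0.1],
    [0.7,-0.45,0,0,0,0.15],
    [0.83,-0.534,0,0,0,0.162],
    [0.83,-0.534,0.01,-0.001,0,0.162]
  ],
  "fingers": -1,
  "force": 50
}}

```text
t: 0.72
tool_pos: [0.3413, -0.3923, 0.4026]
orientation: [3.133, -0.185, 0.001]
force: [-0.2, -0.4, -0.5]
opening: 0.0929
gripper_force: 0.0
```

Run:
```python
from h import *
g=np.radians(-6.9);Rt=frame([0,0,1],[np.cos(g),np.sin(g),0])
inc(Rt,[.453,-.232,.40])
```

```text
inc [0.46, -0.862, 0.011, 0.001, -0.0, 0.001] deg 0.2
```

{"api": "arm_command", "payload": {
  "increments": [
    [0.12,-0.23,0,0,0,0],
    [0.24,-0.46,0,0,0,0],
    [0.36,-0.69,0,0,0,0],
    [0.46,-0.86,0.01,0,0,0],
    [0.46,-0.86,0.01,0,0,0]
  ]
}}

```text
t: 1.35
tool_pos: [0.4531, -0.2331, 0.3997]
orientation: [3.134, -0.185, -0.0]
force: [-0.3, 0.5, 0.7]
opening: 0.0928
gripper_force: 0.0
```

Run:
```python
from h import *
c=snap('wrist','w1')
cv2.imwrite('pics/w1b.png',cv2.resize(c['image'][:,:,::-1],(800,600),interpolation=cv2.INTER_CUBIC))
g=np.radians(-6.9);P=np.array([[sx*.015,sy*.017,.136] for sx,sy in((-1,-1),(1,-1),(1,1),(-1,1))])@R.from_euler('z',g).as_matrix().T+[.453,-.232,0]
print((proj(c,P)*800/512).round())
print(read_state()['tool_pos'])
```

```text
[[425. 341.]
 [426. 294.]
 [370. 294.]
 [370. 341.]]
[ 0.45246308 -0.23421012  0.39980583]
```

View pics/w1b.png

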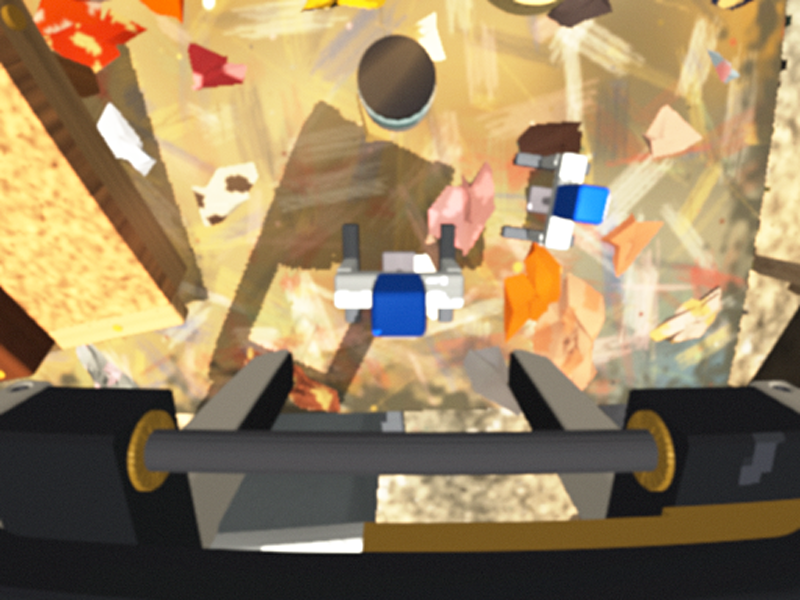

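The wrist view shows the grip's top face at about (372–425, 290–336) and the fingers centred at x≈402. The prediction is within 3 mm, and the rails are aligned. Descending.

{"api": "arm_command", "payload": {
  "increments": [
    [0.01,-0.01,0.2,0,0,0],
    [0.01,-0.01,0.4,0,0,0],
    [0.01,-0.01,0.55,0,0,0],
    [0.01,-0.01,0.625,0,0,0],
    [0.01,-0.01,0.625,0,0,0]
  ]
}}

```text
t: 2.02
tool_pos: [0.4538, -0.2336, 0.2745]
orientation: [3.133, -0.192, -0.002]
force: [-0.5, 0.2, 1.4]
opening: 0.0928
gripper_force: 0.0
```

{"api": "arm_command", "payload": {
  "increments": [
    [0,0,0,0,0,0],
    [0,0,0,0,0,0],
    [0,0,0,0,0,0],
    [0,0,0,0,0,0],
    [0,0,0,0,0,0]
  ],
  "fingers": 1,
  "force": 50
}}

```text
t: 2.65
tool_pos: [0.4546, -0.2328, 0.2754]
orientation: [3.133, -0.19, 0.001]
force: [0.1, 0.5, 0.9]
opening: 0.0478
gripper_force: 0.0
```

{"api": "arm_command", "payload": {
  "increments": [
    [0,0,-0.1,0,0,0],
    [0,0,-0.25,0,0,0],
    [0,0,-0.45,0,0,0],
    [0,0,-0.6,0,0,0],
    [0,0,-0.65,0,0,0]
  ]
}}

```text
t: 3.28
tool_pos: [0.4548, -0.2326, 0.4069]
orientation: [3.132, -0.19, 0.004]
force: [1.0, -0.2, -4.3]
opening: 0.0336
gripper_force: 50.0
```

The fingers were still closing when I lifted, so the grasp is probably too high. I'll check it.

Run:
```python
from h import *
d=snap('side','d1')
s=read_state();print(s['tool_pos'],s['force'])
for off in (0,.015,.03):
    zc=s['tool_pos'][2]-.167-off
    P=np.array([[.455,-.232,zc+.031],[.455,-.232,zc-.031],[.455,-.232-.05,zc-.105]])
    print(off,proj(d,P).round(0).tolist())
u=proj(d,[.455,-.232,s['tool_pos'][2]-.19])[0].astype(int);print(u)
x,y=u[0]-50,max(u[1]-50,0)
cv2.imwrite('pics/d1b.png',cv2.resize(d['image'][y:y+100,x:x+100,::-1],(600,600),interpolation=cv2.INTER_CUBIC));print(x,y)
```

```text
[ 0.45479033 -0.23254651  0.40701465] [ 0.06679782 -0.90764748 -2.42345516]
0 [[218.0, 183.0], [220.0, 207.0], [225.0, 247.0]]
0.015 [[219.0, 189.0], [220.0, 212.0], [225.0, 252.0]]
0.03 [[219.0, 195.0], [221.0, 218.0], [225.0, 257.0]]
[219 204]
169 154
```

View pics/d1b.png

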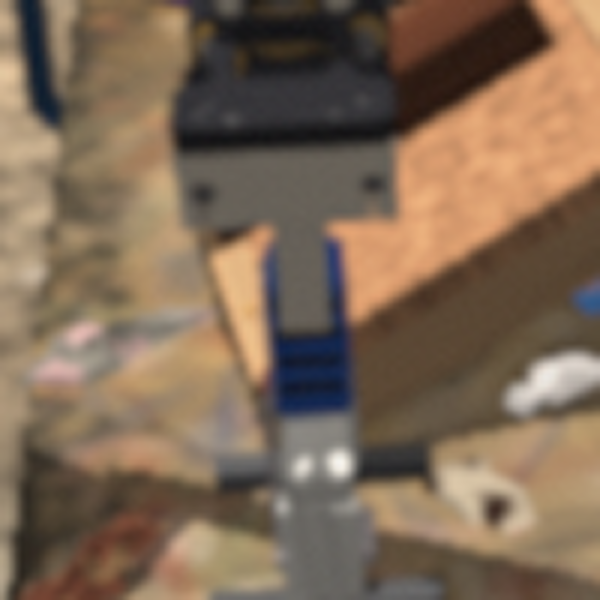

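The side crop shows the grip's bottom at y≈412 and the fingertip at y≈332, so the grasp is about 22 mm high. I'll set the gauge down and regrasp.

{"api": "arm_command", "payload": {
  "increments": [
    [0,0,0.15,0,0,0],
    [0,0,0.32,0,0,0],
    [0,0,0.46,0,0,0],
    [0,0,0.51,0,0,0],
    [0,0,0.51,0,0,0]
  ]
}}

```text
t: 3.95
tool_pos: [0.4548, -0.2323, 0.3036]
orientation: [3.134, -0.19, 0.001]
force: [-2.5, 3.4, 6.5]
opening: 0.0334
gripper_force: 50.0
```

{"api": "arm_command", "payload": {
  "increments": [
    [0,0,0.01,0,0,0],
    [0,0,0.02,0,0,0],
    [0,0,0.03,0,0,0],
    [0,0,0.035,0,0,0],
    [0,0,0.035,0,0,0]
  ]
}}

```text
t: 4.58
tool_pos: [0.4559, -0.2325, 0.3037]
orientation: [3.132, -0.189, 0.009]
force: [-19.1, 18.2, 57.6]
opening: 0.0337
gripper_force: 50.1
```

{"api": "arm_command", "payload": {
  "increments": [
    [0,0,-0.03,0,0,0],
    [0,0,-0.034,0,0,0],
    [0,0,-0.034,0,0,0],
    [0,0,-0.034,0,0,0],
    [0,0,-0.034,0,0,0]
  ]
}}

```text
t: 5.2
tool_pos: [0.4547, -0.2329, 0.3035]
orientation: [3.133, -0.19, 0.001]
force: [-3.8, 1.4, 10.2]
opening: 0.0338
gripper_force: 50.0
```

{"api": "arm_command", "payload": {
  "increments": [
    [0,0,0,0,0,0],
    [0,0,0,0,0,0],
    [0,0,0,0,0,0],
    [0,0,0,0,0,0],
    [0,0,0,0,0,0]
  ],
  "fingers": -1
}}

```text
t: 5.82
tool_pos: [0.4546, -0.2327, 0.303]
orientation: [3.133, -0.19, 0.001]
force: [-0.7, -0.4, -0.4]
opening: 0.0787
gripper_force: 0.0
```

{"api": "arm_command", "payload": {
  "increments": [
    [0,0,0.04,0,0,0],
    [0,0,0.08,0,0,0],
    [0,0,0.12,0,0,0],
    [0,0,0.14,0,0,0],
    [0,0,0.14,0,0,0]
  ]
}}

```text
t: 6.45
tool_pos: [0.4544, -0.2327, 0.2745]
orientation: [3.133, -0.19, -0.0]
force: [0.8, 0.1, -0.8]
opening: 0.0929
gripper_force: 0.0
```

{"api": "arm_command", "payload": {
  "increments": [
    [0,0,0,0,0,0],
    [0,0,0,0,0,0],
    [0,0,0,0,0,0],
    [0,0,0,0,0,0],
    [0,0,0,0,0,0]
  ],
  "fingers": 1,
  "force": 60
}}

```text
t: 7.08
tool_pos: [0.4546, -0.2329, 0.2751]
orientation: [3.133, -0.19, 0.001]
force: [-0.3, -0.3, 0.4]
opening: 0.0477
gripper_force: 0.0
```

{"api": "arm_command", "payload": {
  "increments": [
    [0,0,0,0,0,0],
    [0,0,0,0,0,0],
    [0,0,0,0,0,0],
    [0,0,0,0,0,0],
    [0,0,0,0,0,0]
  ]
}}

```text
t: 7.7
tool_pos: [0.4546, -0.2328, 0.2751]
orientation: [3.133, -0.19, 0.001]
force: [0.4, -0.2, 0.4]
opening: 0.0339
gripper_force: 60.0
```

{"api": "arm_command", "payload": {
  "increments": [
    [0,0,-0.1,0,0,0],
    [0,0,-0.3,0,0,0],
    [0,0,-0.6,0,0,0],
    [-0.1,0,-0.85,0,0,0],
    [-0.2,0,-0.95,0,0,0]
  ]
}}

```text
t: 8.32
tool_pos: [0.4146, -0.2274, 0.4683]
orientation: [3.131, -0.189, 0.006]
force: [-0.7, -0.1, -4.1]
opening: 0.0334
gripper_force: 60.0
```

```bash
cat >> h.py <<'E'
y=np.radians(4.4);s_=np.radians(27)
N=np.array([-np.sin(s_)*np.cos(y),-np.sin(s_)*np.sin(y),np.cos(s_)])
RB=frame(N,[np.cos(y),np.sin(y),0]); M=np.array([.5106,.0918,.1393])
E
python3 - <<'E'
from h import *
print(read_state()['tool_pos'],M+N*.335)
inc(RB,M+N*.335)
E
```

```text
[ 0.41459878 -0.22740757  0.46830662] [0.35896142 0.08013205 0.43778719]
inc [-0.462, -1.494, 0.143, 0.017, 0.148, -0.061] deg 29.0
```

{"api": "arm_command", "payload": {
  "increments": [
    [-0.1,-0.2,0,0,0,0],
    [-0.2,-0.42,0,0,0,-0.02],
    [-0.3,-0.66,0,0,0,-0.04],
    [-0.4,-0.85,0,0,0,-0.06],
    [-0.46,-0.95,0,0,0,-0.06]
  ]
}}

```text
t: 8.95
tool_pos: [0.3455, -0.0261, 0.4638]
orientation: [3.137, 0.11, -0.001]
force: [-0.2, -0.5, -4.0]
opening: 0.0338
gripper_force: 60.0
```

Run:
```python
from h import *
print(read_state()['tool_pos'])
inc(RB,M+N*.335)
```

```text
[ 0.34552665 -0.02607325  0.46378574]
inc [0.104, -0.525, 0.129, 0.001, 0.15, -0.002] deg 27.0
```

{"api": "arm_command", "payload": {
  "increments": [
    [0.02,-0.12,0.02,0,0.03,0],
    [0.04,-0.24,0.04,0,0.07,0],
    [0.06,-0.38,0.08,0,0.11,0],
    [0.1,-0.48,0.11,0,0.14,0],
    [0.1,-0.525,0.13,0,0.15,0]
  ]
}}

```text
t: 9.57
tool_pos: [0.3588, 0.0792, 0.4368]
orientation: [-3.041, -0.106, -0.729]
force: [-0.1, -0.9, -5.2]
opening: 0.0336
gripper_force: 60.0
```

Run:
```python
from h import *
s=read_state();print(s['q'].round(2),s['tool_pos'],s['orientation']); inc(RB,M+N*.335)
a=snap('scene','s2');b=snap('side','d2')
def crop(im,x,y,w,h,s): return cv2.resize(im[y:y+h,x:x+w,::-1],(w*s,h*s),interpolation=cv2.INTER_CUBIC)
cv2.imwrite('pics/c3.png',np.hstack([crop(a['image'],195,110,100,130,4),crop(b['image'],170,100,100,130,4)]))
```

```text
[ 0.08 -0.85  2.23 -0.01  1.29  1.58] [0.35878353 0.07915184 0.43677698] [-3.04059793 -0.10580249 -0.72920381]
inc [0.003, -0.005, -0.004, 0.002, 0.0, -0.002] deg 0.5
```

View pics/c3.png

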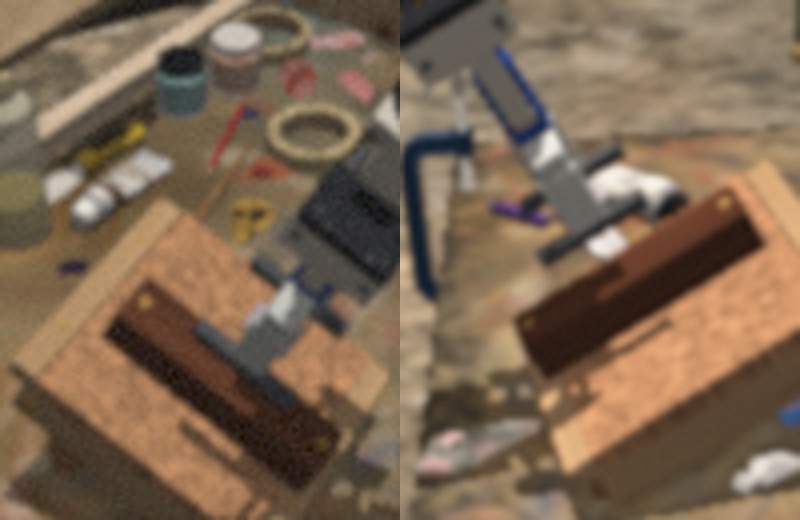

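The gauge hovers over the bar, with the side-half near rail running (543,255)–(640,203) and the scene-half near rail (200,328)–(290,400). I'll compare that with the model prediction, to check for pitch slip and lateral centring.

Run:
```python
from h import *
a=load('s2');b=load('d2');s=read_state()
R0=R.from_rotvec(s['orientation']).as_matrix();p=s['tool_pos']
def pts(pitch=0): # local gauge coords: x=tool x,y=-tool y,z=-tool z
    r=R.from_euler('y',pitch,degrees=True).as_matrix()
    L=lambda x,y,z:np.array([x,y,z-.105])@r.T*[1,-1,-1]+[0,0,.170]
    W=lambda *q:R0@L(*q)+p
    return W
A=lambda P:((proj(a,P)-[195,110]+.5)*4-.5)[0].round(); B=lambda P:((proj(b,P)-[170,100]+.5)*4-.5+[400,0])[0].round()
for pt in (-6,0,6):
    W=pts(pt);print(pt,'side rail bot',B(W(-.045,-.05,0)),B(W(.045,-.05,0)),'top',B(W(-.045,-.05,.012)),B(W(.045,-.05,.012)),
     'scene rail bot',A(W(.045,.05,0)),A(W(-.045,.05,0)),'top',A(W(.045,.05,.012)),A(W(-.045,.05,.012)))
# bar model
for hh in(.03,):
  F=np.c_[RB[:,0],-RB[:,1],N]
  for c in [(.1,.025,0),(.1,-.025,0),(-.1,-.025,0),(-.1,.025,0),(-.1,.025,-.034),(.1,.025,-.034),(-.1,-.025,-.034),(.1,-.025,-.034)]:
    P=M+F@np.array(c);print(c,A(P),B(P))
```

```text
-6 side rail bot [562. 266.] [662. 191.] top [552. 255.] [653. 179.] scene rail bot [180. 321.] [272. 404.] top [188. 314.] [280. 398.]
0 side rail bot [545. 270.] [653. 204.] top [537. 258.] [645. 192.] scene rail bot [189. 334.] [286. 411.] top [195. 326.] [293. 404.]
6 side rail bot [529. 272.] [642. 217.] top [521. 259.] [636. 203.] scene rail bot [199. 346.] [301. 417.] top [204. 337.] [307. 409.]
(0.1, 0.025, 0) [116. 310.] [729. 180.]
(0.1, -0.025, 0) [150. 273.] [747. 208.]
(-0.1, -0.025, 0) [349. 431.] [520. 347.]
(-0.1, 0.025, 0) [321. 473.] [510. 316.]
(-0.1, 0.025, -0.034) [302. 492.] [533. 346.]
(0.1, 0.025, -0.034) [102. 333.] [749. 213.]
(-0.1, -0.025, -0.034) [330. 450.] [544. 378.]
(0.1, -0.025, -0.034) [135. 295.] [767. 241.]
```

Run:
```python
from h import *
a=load('s2');b=load('d2')
def crop(im,x,y,w,h,s): return cv2.resize(im[y:y+h,x:x+w,::-1],(w*s,h*s),interpolation=cv2.INTER_CUBIC)
cv2.imwrite('pics/c4.png',np.hstack([crop(a['image'],220,165,66,70,6),crop(b['image'],195,130,66,70,6)]))
```

```text
(no output)
```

View pics/c4.png

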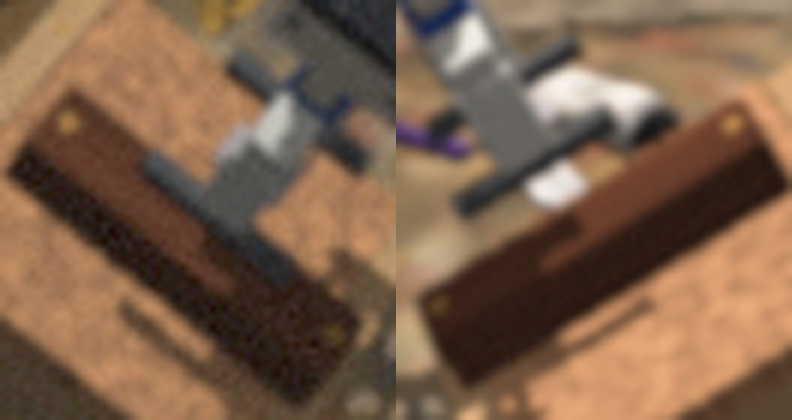

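Bar corners agree with the model within about 2 mm and the rails within about 3 mm; pitch sag is perhaps 2–4°, which pressing should square up. Descending.

{"api": "arm_command", "payload": {
  "increments": [
    [0,0,0.06,0,0,0],
    [0,0,0.13,0,0,0],
    [0,0,0.19,0,0,0],
    [0,0,0.23,0,0,0],
    [0,0,0.25,0,0,0]
  ]
}}

```text
t: 10.3
tool_pos: [0.3822, 0.0796, 0.3927]
orientation: [-3.041, -0.103, -0.728]
force: [0.3, 0.3, -3.3]
opening: 0.0337
gripper_force: 60.0
```

{"api": "arm_command", "payload": {
  "increments": [
    [0,0,0.02,0,0,0],
    [0,0,0.04,0,0,0],
    [0,0,0.06,0,0,0],
    [0,0,0.08,0,0,0],
    [0,0,0.1,0,0,0]
  ]
}}

```text
t: 10.92
tool_pos: [0.3912, 0.0803, 0.376]
orientation: [-3.04, -0.104, -0.731]
force: [-4.0, -1.2, 1.6]
opening: 0.0338
gripper_force: 60.0
```

Run:
```python
from h import *
s=read_state();print((s['tool_pos']-M)@RB, 'F tool', s['force']@RB, s['wrist_torque']@RB)
```

```text
[ 0.0006093   0.00227124 -0.26531663] F tool [-2.94108298  0.92614188 -3.3111332 ] [ 0.08039453 -0.95248092 -0.00868983]
```

The foot is on the bar, resisting with about 6 N. Continuing down gently.

{"api": "arm_command", "payload": {
  "increments": [
    [0,0,0.02,0,0,0],
    [0,0,0.035,0,0,0],
    [0,0,0.05,0,0,0],
    [0,0,0.06,0,0,0],
    [0,0,0.07,0,0,0]
  ]
}}

```text
t: 11.55
tool_pos: [0.3976, 0.0807, 0.3633]
orientation: [-3.04, -0.104, -0.731]
force: [-1.4, 0.4, 1.6]
opening: 0.0336
gripper_force: 60.0
```

Run:
```python
from h import *
s=read_state();print((s['tool_pos']-M)@RB, 'F tool', s['force']@RB, s['wrist_torque']@RB)
```

```text
[ 0.00052714  0.00239185 -0.25116999] F tool [-0.50367326 -0.52350166 -2.09311713] [ 0.193723   -0.46604694 -0.01449103]
```

{"api": "arm_command", "payload": {
  "increments": [
    [0,0,0.005,0,0,0],
    [0,0,0.01,0,0,0],
    [0,0,0.015,0,0,0],
    [0,0,0.02,0,0,0],
    [0,0,0.025,0,0,0]
  ]
}}

```text
t: 12.18
tool_pos: [0.3998, 0.0808, 0.3589]
orientation: [-3.04, -0.104, -0.731]
force: [-2.3, 1.6, 1.9]
opening: 0.0333
gripper_force: 60.0
```

Run:
```python
from h import *
s=read_state();print((s['tool_pos']-M)@RB, 'F tool', s['force']@RB, s['wrist_torque']@RB)
```

```text
[ 0.00051748  0.00243657 -0.2462351 ] F tool [-1.05300561 -1.74976291 -2.65289786] [ 0.28386101 -0.25757052  0.06386183]
```

{"api": "arm_command", "payload": {
  "increments": [
    [0,0,0.005,0,0,0],
    [0,0,0.01,0,0,0],
    [0,0,0.015,0,0,0],
    [0,0,0.02,0,0,0],
    [0,0,0.02,0,0,0]
  ]
}}

```text
t: 12.8
tool_pos: [0.4016, 0.0809, 0.3552]
orientation: [-3.041, -0.104, -0.731]
force: [-0.4, 0.8, 1.8]
opening: 0.0338
gripper_force: 60.0
```

Run:
```python
from h import *
s=read_state();print((s['tool_pos']-M)@RB, 'F tool', s['force']@RB, s['wrist_torque']@RB)
```

```text
[ 0.00039503  0.00246966 -0.24209365] F tool [ 0.53138039 -0.78037235 -1.75427531] [0.31985726 0.03992888 0.02032775]
```

{"api": "arm_command", "payload": {
  "increments": [
    [0,0,0.004,0,0,0],
    [0,0,0.008,0,0,0],
    [0,0,0.012,0,0,0],
    [0,0,0.016,0,0,0],
    [0,0,0.016,0,0,0]
  ]
}}

```text
t: 13.42
tool_pos: [0.403, 0.081, 0.3523]
orientation: [-3.041, -0.104, -0.731]
force: [0.2, 1.2, 2.1]
opening: 0.0338
gripper_force: 60.0
```

Run:
```python
from h import *
s=read_state();print((s['tool_pos']-M)@RB, 'F tool', s['force']@RB, s['wrist_torque']@RB)
```

```text
[ 0.0003507   0.00249659 -0.23887898] F tool [ 1.2011552  -1.15949782 -1.74001819] [0.32169206 0.08991771 0.00523001]
```

{"api": "arm_command", "payload": {
  "increments": [
    [0,0,0.004,0,0,0],
    [0,0,0.008,0,0,0],
    [0,0,0.012,0,0,0],
    [0,0,0.016,0,0,0],
    [0,0,0.016,0,0,0]
  ]
}}

```text
t: 14.05
tool_pos: [0.4041, 0.081, 0.3513]
orientation: [-3.041, -0.104, -0.73]
force: [-24.7, -4.6, 22.7]
opening: 0.0336
gripper_force: 60.0
```

Run:
```python
from h import *
s=read_state();print((s['tool_pos']-M)@RB, 'F tool', s['force']@RB, s['wrist_torque']@RB)
```

```text
[ 0.00090166  0.00258961 -0.237527  ] F tool [-11.97014632   2.70298212 -31.58765622] [ 0.62454813 -2.44431448 -0.14775855]
```

Rails are on the board (about 30 N). Easing the grip force so the gauge squares itself.

{"api": "arm_command", "payload": {
  "increments": [
    [0,0,0,0,0,0],
    [0,0,0,0,0,0],
    [0,0,0,0,0,0],
    [0,0,0,0,0,0],
    [0,0,0,0,0,0]
  ],
  "force": 20
}}

```text
t: 14.68
tool_pos: [0.4043, 0.0808, 0.3513]
orientation: [-3.041, -0.104, -0.731]
force: [-20.1, -4.6, 20.5]
opening: 0.0338
gripper_force: 20.0
```

{"api": "arm_command", "payload": {
  "increments": [
    [0,0,0.004,0,0,0],
    [0,0,0.008,0,0,0],
    [0,0,0.012,0,0,0],
    [0,0,0.012,0,0,0],
    [0,0,0.012,0,0,0]
  ]
}}

```text
t: 15.3
tool_pos: [0.4058, 0.0807, 0.3503]
orientation: [-3.041, -0.103, -0.735]
force: [-20.9, -6.9, 23.8]
opening: 0.0342
gripper_force: 20.1
```

Run:
```python
from h import *
s=read_state();print((s['tool_pos']-M)@RB, 'F tool', s['force']@RB, s['wrist_torque']@RB)
```

```text
[ 0.00194888  0.00303001 -0.23583816] F tool [ -8.19420744   5.23311133 -30.89497384] [-0.17600643 -1.4939401  -0.00915451]
```

{"api": "arm_command", "payload": {
  "increments": [
    [0,0,-0.005,0,0,0],
    [0,0,-0.01,0,0,0],
    [0,0,-0.012,0,0,0],
    [0,0,-0.012,0,0,0],
    [0,0,-0.012,0,0,0]
  ],
  "force": 8
}}

```text
t: 15.92
tool_pos: [0.4047, 0.081, 0.35]
orientation: [-3.041, -0.103, -0.733]
force: [1.6, -2.3, 5.3]
opening: 0.034
gripper_force: 8.0
```

{"api": "arm_command", "payload": {
  "increments": [
    [0,0,0,0,0,0],
    [0,0,0,0,0,0],
    [0,0,0,0,0,0],
    [0,0,0,0,0,0],
    [0,0,0,0,0,0]
  ],
  "fingers": -1
}}

```text
t: 16.55
tool_pos: [0.4044, 0.0811, 0.3494]
orientation: [-3.041, -0.104, -0.73]
force: [-0.4, -0.2, -0.3]
opening: 0.0797
gripper_force: 0.0
```

{"api": "arm_command", "payload": {
  "increments": [
    [0,0,-0.06,0,0,0],
    [0,0,-0.15,0,0,0],
    [0,0,-0.25,0,0,0],
    [0,0,-0.35,0,0,0],
    [0,0,-0.35,0,0,0]
  ]
}}

```text
t: 17.18
tool_pos: [0.3726, 0.0792, 0.4144]
orientation: [-3.039, -0.104, -0.737]
force: [-0.5, 0.2, -0.6]
opening: 0.0934
gripper_force: 0.0
```

Run:
```python
from h import *
s=read_state();print(s['q'].round(2),(s['tool_pos']-M)@RB)
a=snap('scene','s3');b=snap('side','d3')
def crop(im,x,y,w,h,s): return cv2.resize(im[y:y+h,x:x+w,::-1],(w*s,h*s),interpolation=cv2.INTER_CUBIC)
cv2.imwrite('pics/c5.png',np.hstack([crop(a['image'],215,155,66,80,6),crop(b['image'],200,115,66,80,6)]))
```

```text
[ 0.08 -0.81  2.25 -0.01  1.23  1.58] [ 0.00145335  0.00197973 -0.30804557]
```

View pics/c5.png

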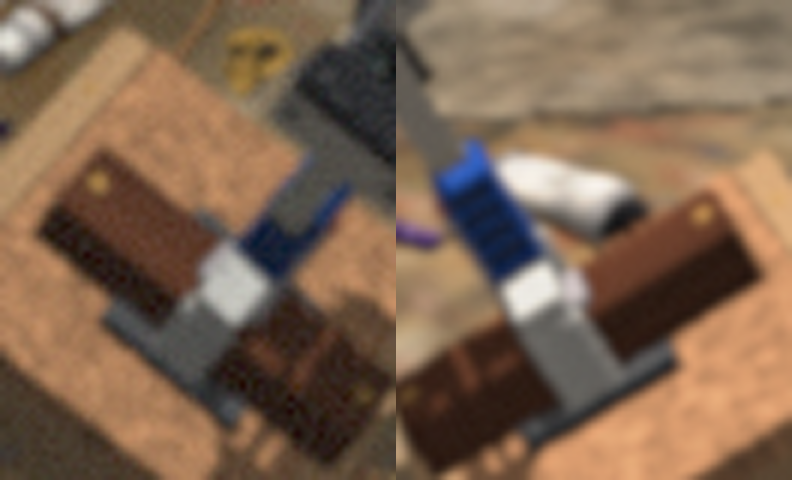

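c5 shows the gauge astride the bar with rails on the cork. The near rail runs (527,447)–(677,368) in the side half and (105,322)–(238,427) in the scene half. I'll fit its pose as a check on squareness.

Run:
```python
from h import *
a=load('s3');b=load('d3')
SA=lambda p:(np.array(p)+.5)/6-.5+[215,155]; SB=lambda p:(np.array(p)-[396,0]+.5)/6-.5+[200,115]
o=[(b,SB((527,447)),(-.045,-.05,0)),(b,SB((677,368)),(.045,-.05,0)),(b,SB((440,200)),(-.015,-.017,.136)),(b,SB((492,172)),(.015,-.017,.136)),
(b,SB((515,322)),(-.013,-.049,.074)),(b,SB((558,293)),(.013,-.049,.074)),
(a,SA((105,322)),(.045,.05,0)),(a,SA((238,427)),(-.045,.05,0)),(a,SA((198,280)),(.013,.049,.074)),(a,SA((240,318)),(-.013,.049,.074))]
F=np.c_[RB[:,0],-RB[:,1],N]
def f(v,ro=None):
    r=R.from_euler('xyz',v[3:]).as_matrix()
    return np.concatenate([proj(c,M+F@(r@np.array(q)+v[:3]))[0]-u for c,u,q in o])
r=least_squares(f,[0,0,-.035,0,0,0]);J=np.linalg.inv(r.jac.T@r.jac)
print('pos',r.x[:3],'rpy deg',np.degrees(r.x[3:]),'sd',np.degrees(np.sqrt(np.diag(J))[3:])*.7,r.fun.round(1))
```

```text
pos [-0.00428238 -0.00144215 -0.03491739] rpy deg [ 4.05170462  2.13219788 -2.62772868] sd [1.45775468 0.67573694 0.77842094] [-0.4  1.5  0.9  0.5 -0.4 -0.8  0.1 -1.2 -0.3 -0.2  0.4  0.3 -1.2 -0.
 -0.8  1.   1.1  0.1  0.9 -0.7]
```

The fit is ambiguous at the tolerance, so I'll make sure by pressing gently on top of the grip with closed fingers.

{"api": "arm_command", "payload": {
  "increments": [
    [0,0,0,0,0,0],
    [0,0,0,0,0,0],
    [0,0,0,0,0,0],
    [0,0,0,0,0,0],
    [0,0,0,0,0,0]
  ],
  "fingers": 1,
  "force": 20
}}

```text
t: 17.9
tool_pos: [0.3727, 0.0792, 0.4118]
orientation: [-3.041, -0.104, -0.73]
force: [-0.2, 0.1, 0.6]
opening: 0.0474
gripper_force: 0.0
```

{"api": "arm_command", "payload": {
  "increments": [
    [0,0,0,0,0,0],
    [0,0,0,0,0,0],
    [0,0,0,0,0,0],
    [0,0,0,0,0,0],
    [0,0,0,0,0,0]
  ]
}}

```text
t: 18.52
tool_pos: [0.3727, 0.0792, 0.4119]
orientation: [-3.041, -0.104, -0.731]
force: [-0.1, -1.0, 0.2]
opening: 0.001
gripper_force: 0.0
```

{"api": "arm_command", "payload": {
  "increments": [
    [0,0,0.02,0,0,0],
    [0,0,0.04,0,0,0],
    [0,0,0.06,0,0,0],
    [0,0,0.075,0,0,0],
    [0,0,0.085,0,0,0]
  ]
}}

```text
t: 19.15
tool_pos: [0.3804, 0.0796, 0.3965]
orientation: [-3.041, -0.104, -0.73]
force: [0.0, 0.3, -1.2]
opening: 0.0008
gripper_force: 0.0
```

{"api": "arm_command", "payload": {
  "increments": [
    [0,0,0.006,0,0,0],
    [0,0,0.012,0,0,0],
    [0,0,0.018,0,0,0],
    [0,0,0.024,0,0,0],
    [0,0,0.024,0,0,0]
  ]
}}

```text
t: 19.77
tool_pos: [0.3825, 0.0798, 0.393]
orientation: [-3.041, -0.104, -0.731]
force: [-4.6, -0.2, 4.5]
opening: 0.0006
gripper_force: 3.0
```

Run:
```python
from h import *
s=read_state();print((s['tool_pos']-M)@RB, 'F tool', s['force']@RB, s['wrist_torque']@RB)
```

```text
[ 0.00054133  0.00216504 -0.28445426] F tool [-2.08832733 -0.16125831 -6.11971229] [-0.04171245 -0.70046508 -0.01254632]
```

{"api": "arm_command", "payload": {
  "increments": [
    [0,0,0.004,0,0,0],
    [0,0,0.008,0,0,0],
    [0,0,0.01,0,0,0],
    [0,0,0.01,0,0,0],
    [0,0,0.01,0,0,0]
  ]
}}

```text
t: 20.4
tool_pos: [0.3833, 0.0799, 0.3937]
orientation: [-3.04, -0.104, -0.734]
force: [-19.9, -2.0, 19.7]
opening: 0.0004
gripper_force: 13.6
```

Run:
```python
from h import *
s=read_state();print((s['tool_pos']-M)@RB, 'F tool', s['force']@RB, s['wrist_torque']@RB)
```

```text
[ 0.00161793  0.00213822 -0.28466538] F tool [ -8.8730643    0.50037437 -26.66735733] [-0.15446975 -2.07064167  0.05430383]
```

The stop is firm (27 N with no travel), at the height expected for a fully seated gauge. Retreating.

{"api": "arm_command", "payload": {
  "increments": [
    [0,0,-0.015,0,0,0],
    [0,0,-0.08,0,0,0],
    [0,0,-0.18,0,0,0],
    [0,0,-0.25,0,0,0],
    [0,0,-0.25,0,0,0]
  ]
}}

```text
t: 21.02
tool_pos: [0.3607, 0.0784, 0.4368]
orientation: [-3.039, -0.104, -0.735]
force: [0.9, -0.1, -0.2]
opening: 0.0003
gripper_force: 0.0
```

Run:
```python
from h import *
s=read_state();print(s['q'].round(2),(s['tool_pos']-M)@RB,s['force'])
a=snap('scene','s4');b=snap('side','d4')
def crop(im,x,y,w,h,s): return cv2.resize(im[y:y+h,x:x+w,::-1],(w*s,h*s),interpolation=cv2.INTER_CUBIC)
cv2.imwrite('pics/c6.png',np.hstack([crop(a['image'],215,155,66,80,6),crop(b['image'],200,115,66,80,6)]))
```

```text
[ 0.08 -0.85  2.23 -0.01  1.29  1.58] [ 0.00101518  0.00183219 -0.33338942] [ 0.88349764 -0.06502323 -0.15432698]
```

View pics/c6.png

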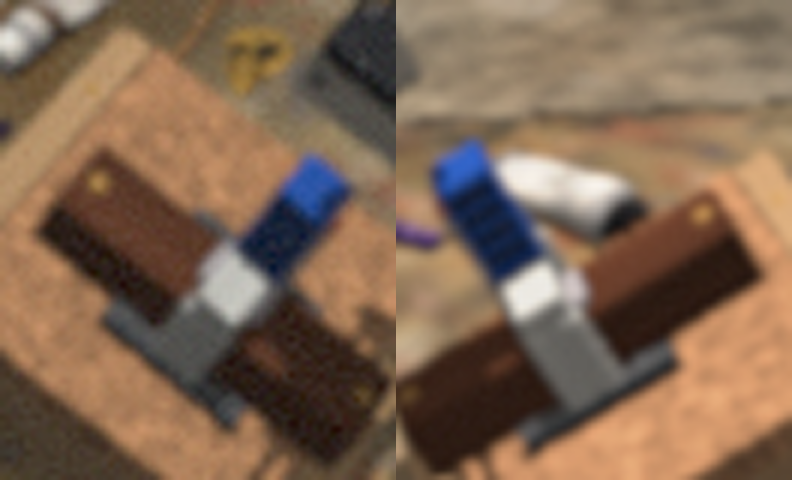

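After pressing, the gauge stands in the same place with both rails on the cork (side-half rail (527,447)–(677,368), unmoved), and the arm is clear. Handing in.

```bash
python3 -c "
from plant import *
print(close_job())"
```

```text
the job is handed in; nothing more can be done
None
```

I set the gauge astride the bar near its middle, with the rails seated on the board and the arm clear, and handed the job in at about 21 s. A 27 N press on the grip didn't move it, but my camera fit of how square it sits was too rough to confirm the 0.045 rad limit, and no verdict came back.

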